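# Find the rocking corner of the pastry board and press its shim flat

## Task

One corner of the pastry board has lost its support: press down on the board's corners one after another with the fingertips until you find the one that gives way and sinks. Then press the steel shim tab beside that corner down flat, so that the board is level and carried there again; leave the other three tabs standing up. Only press: do not pick up or shift the board, or disturb the tealight, salt shaker and garlic.

Things in the scene. Friction and masses are not known exactly. Their poses are not given: they have to be found in the camera images.
- board: square wooden pastry board, 176 x 176 x 16 mm, 0.6 kg, lying loose and level on the pads of a low steel stand. Origin: centre of its underside, 30 mm above the worktop, so its top is 46 mm up. Its x axis points to its far edge, y to its left edge, z up; the stand's feet are square to it. It is turned up to 0.2 rad on the worktop.
- corner_nl (a point): point on the board's top surface right over the near left pad (near = robot's side, left = robot's left); 68 mm along the board's x and 62 mm along its y from its middle. Press straight down here to test this corner.
- corner_nr (a point): point on the board's top surface right over the near right pad (near = robot's side, left = robot's left); 68 mm along the board's x and 62 mm along its y from its middle. Press straight down here to test this corner.
- corner_fl (a point): point on the board's top surface right over the far left pad (near = robot's side, left = robot's left); 68 mm along the board's x and 62 mm along its y from its middle. Press straight down here to test this corner.
- corner_fr (a point): point on the board's top surface right over the far right pad (near = robot's side, left = robot's left); 68 mm along the board's x and 62 mm along its y from its middle. Press straight down here to test this corner.
- pad_nl (a joint): how far the pad under the near left corner has sunk (m): 0 at first. The pad hidden under one corner, any of the four, is unsupported: a press of 2 to 4 N on that corner sinks it 5 mm to its stop (press on to 8 N or so to be sure). The pad then stays sunk, while the board may swing back level when let go, free to rock there. The other three pads stand firm (under 1 mm of give at 25 N).
- pad_nr (a joint): how far the pad under the near right corner has sunk (m): 0 at first. The pad hidden under one corner, any of the four, is unsupported: a press of 2 to 4 N on that corner sinks it 5 mm to its stop (press on to 8 N or so to be sure). The pad then stays sunk, while the board may swing back level when let go, free to rock there. The other three pads stand firm (under 1 mm of give at 25 N).
- pad_fl (a joint): how far the pad under the far left corner has sunk (m): 0 at first. The pad hidden under one corner, any of the four, is unsupported: a press of 2 to 4 N on that corner sinks it 5 mm to its stop (press on to 8 N or so to be sure). The pad then stays sunk, while the board may swing back level when let go, free to rock there. The other three pads stand firm (under 1 mm of give at 25 N).
- pad_fr (a joint): how far the pad under the far right corner has sunk (m): 0 at first. The pad hidden under one corner, any of the four, is unsupported: a press of 2 to 4 N on that corner sinks it 5 mm to its stop (press on to 8 N or so to be sure). The pad then stays sunk, while the board may swing back level when let go, free to rock there. The other three pads stand firm (under 1 mm of give at 25 N).
- tab_nl (a joint): angle of the near left steel shim tab (rad): about 0 (0 to 0.06) as found, sloping up and outward about 34 degrees, 0.6 when pressed flat (level). Hinge line along the board's x, 96 mm from the board's middle, 20 mm up. It is stiff: about 10 N at its outer part presses it down, and it stays where left. Its inner end then comes up under the board and carries that corner at the proper height.
- tab_nr (a joint): angle of the near right steel shim tab (rad): about 0 (0 to 0.06) as found, sloping up and outward about 34 degrees, 0.6 when pressed flat (level). Hinge line along the board's x, 96 mm from the board's middle, 20 mm up. It is stiff: about 10 N at its outer part presses it down, and it stays where left. Its inner end then comes up under the board and carries that corner at the proper height.
- tab_fl (a joint): angle of the far left steel shim tab (rad): about 0 (0 to 0.06) as found, sloping up and outward about 34 degrees, 0.6 when pressed flat (level). Hinge line along the board's x, 96 mm from the board's middle, 20 mm up. It is stiff: about 10 N at its outer part presses it down, and it stays where left. Its inner end then comes up under the board and carries that corner at the proper height.
- tab_fr (a joint): angle of the far right steel shim tab (rad): about 0 (0 to 0.06) as found, sloping up and outward about 34 degrees, 0.6 when pressed flat (level). Hinge line along the board's x, 96 mm from the board's middle, 20 mm up. It is stiff: about 10 N at its outer part presses it down, and it stays where left. Its inner end then comes up under the board and carries that corner at the proper height.
- press_nl (a point): point on the upper face of the near left shim tab, 34 mm out from its hinge; about 41 mm above the worktop when up and 22.5 mm when flat; it moves 7 mm outward on the way down. The tab is a steel plate 30 mm wide (along the board's x), 44 mm long and 5 mm thick, its outer end 50 mm from the hinge; it sticks out of the board's left side.
- press_nr (a point): point on the upper face of the near right shim tab, 34 mm out from its hinge; about 41 mm above the worktop when up and 22.5 mm when flat; it moves 7 mm outward on the way down. The tab is a steel plate 30 mm wide (along the board's x), 44 mm long and 5 mm thick, its outer end 50 mm from the hinge; it sticks out of the board's right side.
- press_fl (a point): point on the upper face of the far left shim tab, 34 mm out from its hinge; about 41 mm above the worktop when up and 22.5 mm when flat; it moves 7 mm outward on the way down. The tab is a steel plate 30 mm wide (along the board's x), 44 mm long and 5 mm thick, its outer end 50 mm from the hinge; it sticks out of the board's left side.
- press_fr (a point): point on the upper face of the far right shim tab, 34 mm out from its hinge; about 41 mm above the worktop when up and 22.5 mm when flat; it moves 7 mm outward on the way down. The tab is a steel plate 30 mm wide (along the board's x), 44 mm long and 5 mm thick, its outer end 50 mm from the hinge; it sticks out of the board's right side.
- salt_mill: small salt shaker, 44 mm across and 90 mm high, standing loose between the two left tabs; origin under its foot
- garlic: garlic bulb, 60 mm across and 59 mm high, loose between the two right tabs; origin under it
- tealight: tealight in a cup, 38 mm across and 15 mm high, loose on the middle of the board; origin under it
There are look-alikes about, which are no part of the job. There is more than one size of the tealight; the job needs the largest.

How it is judged (in metres and radians):
On the way, in this order (a step that is already met when the one before it is completed fails the run):
1. the unsupported corner is pressed until its pad has sunk (value of joint any of pad_nl, pad_nr, pad_fl, pad_fr above 0.0035 m), for 0.1 s.
2. the tab beside that corner is pressed flat (((value of joint pad_nl above 0.0035 m and value of joint tab_nl above 0.5 rad and value of joint each of tab_nr, tab_fl, tab_fr below 0.15 rad) or (value of joint pad_nr above 0.0035 m and value of joint tab_nr above 0.5 rad and value of joint each of tab_nl, tab_fl, tab_fr below 0.15 rad) or (value of joint pad_fl above 0.0035 m and value of joint tab_fl above 0.5 rad and value of joint each of tab_nl, tab_nr, tab_fr below 0.15 rad) or (value of joint pad_fr above 0.0035 m and value of joint tab_fr above 0.5 rad and value of joint each of tab_nl, tab_nr, tab_fl below 0.15 rad))), for 0.2 s.
At the end, for the whole second after the job is handed in: At the corner whose pad has sunk (more than 3.5 mm) the tab is flat (over 0.5 of 0.6 rad); the other three tabs still stand (under 0.15 rad); the board is at rest, level within 0.025 rad and within 20 mm of where it was; tealight, salt shaker and garlic stand upright within 30 mm of where they were (((value of joint pad_nl above 0.0035 m and value of joint tab_nl above 0.5 rad and value of joint each of tab_nr, tab_fl, tab_fr below 0.15 rad) or (value of joint pad_nr above 0.0035 m and value of joint tab_nr above 0.5 rad and value of joint each of tab_nl, tab_fl, tab_fr below 0.15 rad) or (value of joint pad_fl above 0.0035 m and value of joint tab_fl above 0.5 rad and value of joint each of tab_nl, tab_nr, tab_fr below 0.15 rad) or (value of joint pad_fr above 0.0035 m and value of joint tab_fr above 0.5 rad and value of joint each of tab_nl, tab_nr, tab_fl below 0.15 rad)) and angle between board's own z axis and vertical below 0.025 rad and linear speed of board below 0.01 m/s and distance of board from where it was at the start of the episode below 0.02 m and not (distance of salt_mill from where it was at the start of the episode above 0.03 m or angle between salt_mill's own z axis and vertical above 0.5 rad) and not (distance of garlic from where it was at the start of the episode above 0.03 m or angle between garlic's own z axis and vertical above 0.5 rad) and not (distance of tealight from where it was at the start of the episode above 0.03 m or angle between tealight's own z axis and vertical above 0.5 rad)); the robot touches nothing.
It fails at once if a tab is pressed down at a corner whose pad has not sunk ((value of joint tab_nl above 0.3 rad and value of joint pad_nl below 0.002 m) or (value of joint tab_nr above 0.3 rad and value of joint pad_nr below 0.002 m) or (value of joint tab_fl above 0.3 rad and value of joint pad_fl below 0.002 m) or (value of joint tab_fr above 0.3 rad and value of joint pad_fr below 0.002 m)).
It fails at once if the board is lifted or shifted more than 20 mm (distance of board from where it was at the start of the episode above 0.02 m).
It fails at once if the salt shaker is moved more than 30 mm or tipped (distance of salt_mill from where it was at the start of the episode above 0.03 m or angle between salt_mill's own z axis and vertical above 0.5 rad).
It fails at once if the garlic bulb is moved more than 30 mm or tipped (distance of garlic from where it was at the start of the episode above 0.03 m or angle between garlic's own z axis and vertical above 0.5 rad).
It fails at once if the tealight is moved more than 30 mm or tipped (distance of tealight from where it was at the start of the episode above 0.03 m or angle between tealight's own z axis and vertical above 0.5 rad).
It also fails if it takes over 51 s, if anything falls off the work surface, if the arm or the gripper's body presses on something with over 40 N, if the wrist force passes 120 N, or if a joint passes its speed limit or range.

## Robot

A 7-joint arm with a two-finger parallel gripper is mounted at the origin on a cart in front of the work surface, level with it; the furniture and walls round the work are solid. World frame = base frame: x ahead of the robot, y to its left, z up, the work surface at z = 0. Lengths are in m, angles in degrees, forces in N, time in s.
With the tool pointing down it reaches from about 0.425 to 1.025 m from the base axis. Payload 3.6 kg.
Tool frame: the origin (TCP) lies on the centre line of the jaws, within the pads' length; the fingertips stand 22 mm ahead of it and the grasp point (between the pads) lies 3 mm ahead of it; z points along the fingers, y is the direction in which the jaws open and shut (so a half turn about z gives the same grasp; the last joint's range is limited). The gripper opens to 85 mm and grips with 20 to 120 N. Pads are 22 mm wide; open, the fingers measure 114 mm over their backs; the gripper's body (76 mm by 85 mm) begins 54 mm behind the grasp point. The pads swing forward as they close: fully open they stand 13 mm farther back than shut.
Start: joints at [58.127, 33.873, 2.773, 92.16, -1.908, 54.013, -1.931], TCP at [0.324, -0.649, 0.253] pointing down, gripper open.
Joint ranges: [-153.93, 153.93], [-27.13, 128.08], [-72.61, 78.16], [10.71, 143.7], [-87.88, 267.88], [4.46, 118.87], [-176.78, 176.78]. Speed limits (degrees/s): [147.25, 147.25, 180, 180, 180, 180, 180].

## Interface

Orientations are given as [roll, pitch, yaw] about the fixed x, y, z axes, in that order (R = Rz(yaw) Ry(pitch) Rx(roll)).
In Python, from station import env, optics, sign_off gives the robot as it stands. The module is installed in compiled form; this text tells all that it offers.
- The arm moves only by the shell command python3 -m handwheel 'ROWS' [FORCE]. ROWS is JSON, a list of rows, each an object of numbers: "x", "y", "z": the shift along the tool's x, y, z in mm; "wx", "wy", "wz": the turn, a rotation vector about the tool's x, y, z in degrees; "gripper": the finger opening in mm, from 0 to 85.4. In form: [{"x": .., "y": .., "z": .., "wx": .., "wy": .., "wz": .., "gripper": ..}, ...]. A call has exactly 5 rows; each row shifts and turns the commanded pose from where the row before left it, along the tool's axes as they then stand; what a row does not reach is not made up. A row lasts 1/8 s, in which the tool goes at most 62.5 mm and 10.7 degrees, less where a joint would pass 70% of its speed; a pose out of reach is approached as far as the arm can. A call is refused whole if a number of a shift passes 62.5 or a number of a turn 10.7, either way. A call with a gripper value outside its range is refused whole. The fingers move at their own pace and stop on an object; FORCE is the grip in N (left out, the last holds). Time passes only in rows, so rows that do not move let the fingers close, or fill a call up. It gives the time, the measured TCP pose, the force and the opening at its end, in the units of the state.
- env.state(): the state, without advancing time (a new reading comes with each control period).
- optics.get_image(name): name is "side" or "top"; returns the picture (400x640x3 uint8, red, green, blue); there is no depth.
- optics.camera_info(name): a dict with "intrinsics" (3x3 intrinsics, pixels), "view" (4x4, takes a point from world to camera coordinates). Camera axes: x right, y up, looking along -z (the intrinsics and any distortion apply to the point x, -y, -z); pixel columns grow to the right and rows downward; lengths in m; the calibration is good to about 2 mm. A picture is of the moment at which its call begins. camera_info takes no time and is no camera call.
- sign_off(): hands the job in, once; it reports no verdict.
The state is a dict: "time": time; "joint_positions": joint angles; "dq": joint speeds; "tau": joint torques, N m; "tool_pos": TCP position; "ee_rot": TCP orientation; "ft_force": force on the tool from outside, world axes, zero at the start; "wrist_torque": the same for the moment, N m; "finger_gap": finger opening in m.
Only numpy, scipy, OpenCV 4.12 (cv2) and the standard library are available. Lean on these libraries where they do the work, as an engineer would, in place of code of your own. Each camera call takes 0.05 s, during which the arm holds its last target.

## Working session

There is one attempt and no reset: what is moved stays moved. The work goes in short steps, Python scripts to look and compute and a shell command to move; the robot and the scene stay as the last step left them, time stands still between calls to the robot, and variables do not carry over. Pictures are saved under pics/ and viewed, and the job is handed in when it is done.

```bash
mkdir -p pics
python3 - <<'E'
from station import env, optics
import cv2
for n in("side","top"):
    im=optics.get_image(n); cv2.imwrite(f"pics/{n}0.png",im[:,:,::-1])
    i=optics.camera_info(n); print(n,i)
print(env.state())
E
```

```text
side {'intrinsics': array([[421.64365094,   0.        , 321.38528198],
       [  0.        , 421.64365094, 197.40938182],
       [  0.        ,   0.        ,   1.        ]]), 'view': array([[-0.98971034, -0.14223443,  0.01558215,  0.58965829],
       [ 0.09775005, -0.59258086,  0.79955791, -0.11066469],
       [-0.10449098,  0.79285389,  0.60038682, -0.84684038],
       [ 0.        ,  0.        ,  0.        ,  1.        ]])}
top {'intrinsics': array([[481.54125655,   0.        , 319.6775512 ],
       [  0.        , 481.54125655, 196.68128599],
       [  0.        ,   0.        ,   1.        ]]), 'view': array([[-0.05236035, -0.99861771,  0.00458909,  0.05897551],
       [ 0.97806224, -0.05035367,  0.2021355 , -0.57080583],
       [-0.20162501,  0.01507231,  0.97934681, -0.78266465],
       [ 0.        ,  0.        ,  0.        ,  1.        ]])}
{'time': 0.1, 'joint_positions': array([58.12654341, 33.91963017,  2.76848409, 92.22993675, -1.9087257 ,
       54.01399304, -1.93130296]), 'dq': array([ 0.0406964 , -0.12200343,  0.08301832, -0.11496411,  0.00282564,
        0.03239322, -0.06953173]), 'tau': array([ 4.77157431e-03, -5.50001049e+01,  1.55322466e+00, -1.98826057e+01,
        9.67798551e-03,  3.87023683e-03,  1.05677208e-05]), 'tool_pos': array([ 0.32336216, -0.64809039,  0.25226043]), 'ee_rot': array([-1.79882753e+02,  6.37182442e-03,  2.65192756e+01]), 'ft_force': array([-0.09204315, -0.51587443, -0.27098808]), 'wrist_torque': array([-0.01513078, -0.01824127, -0.00421334]), 'finger_gap': 0.08536046756281455}
```

View pics/side0.png

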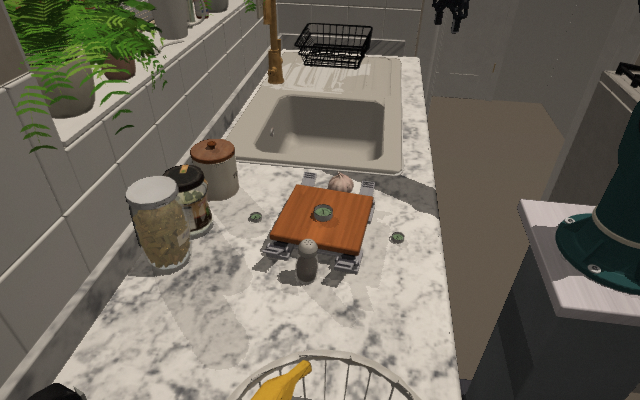

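View pics/top0.png

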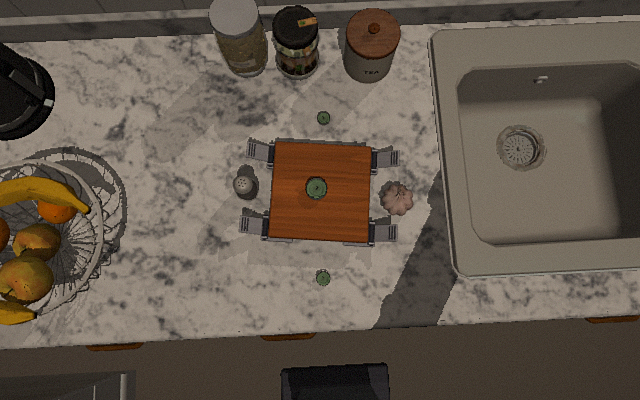

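The top view shows the board around (320,191) and tabs at (260,152), (253,226), (385,158) and (383,234). The shaker is at (244,185) and the garlic at (397,198). There are three tealights: (316,188) on the board, which is the largest, and smaller ones on the worktop at (323,117) and (323,278). Next I'll measure the board.

```bash
cat > h.py <<'E'
import numpy as np, cv2
from station import optics
def ray(n,uv,z):
    i=optics.camera_info(n);K=i["intrinsics"];V=i["view"];R=V[:3,:3];t=V[:3,3]
    p=np.linalg.solve(K,[uv[0],uv[1],1]);d=R.T@np.array([p[0],-p[1],-p[2]]);c=-R.T@t
    return c+d*(z-c[2])/d[2]
def proj(n,P):
    i=optics.camera_info(n);p=i["view"]@np.append(P,1);q=i["intrinsics"]@np.array([p[0],-p[1],-p[2]]);return q[:2]/q[2]
E
python3 - <<'E'
from h import *
for n,box in(("top",(255,130,385,255)),("side",(255,170,390,265))):
    im=cv2.imread(f"pics/{n}0.png");h=cv2.cvtColor(im,cv2.COLOR_BGR2HSV)
    m=((h[...,0]<14)&(h[...,1]>140)&(h[...,2]>50)).astype(np.uint8)*255
    mm=np.zeros_like(m);x0,y0,x1,y1=box;mm[y0:y1,x0:x1]=m[y0:y1,x0:x1]
    mm=cv2.morphologyEx(mm,cv2.MORPH_OPEN,np.ones((3,3)))
    c=max(cv2.findContours(mm,0,1)[0],key=cv2.contourArea)[:,0]
    W=np.array([ray(n,p,.046)[:2] for p in c],np.float32)*1000
    r=cv2.minAreaRect(W);print(n,r,cv2.boxPoints(r).round())
    v=im.copy();cv2.drawContours(v,[c[:,None]],-1,(0,255,0),1)
    x0-=20;y0-=20;x1+=30;y1+=30
    cv2.imwrite(f"pics/{n}0c.png",cv2.resize(v[y0:y1,x0:x1],None,fx=3.3,fy=3.3))
print(ray("top",(316,188),.06))
E
```

```text
top ((586.4783325195312, 27.6708984375), (174.2870635986328, 175.2825927734375), 83.60655975341797) [[490. -49.]
 [664. -69.]
 [683. 105.]
 [509. 124.]]
side ((586.7686767578125, 34.92158508300781), (186.16299438476562, 174.64503479003906), 83.58039093017578) [[490. -48.]
 [663. -67.]
 [684. 118.]
 [510. 137.]]
[0.58852713 0.03491432 0.06      ]
```

```bash
ls pics
```

```text
side0.png
side0c.png
top0.png
top0c.png
```

View pics/top0c.png

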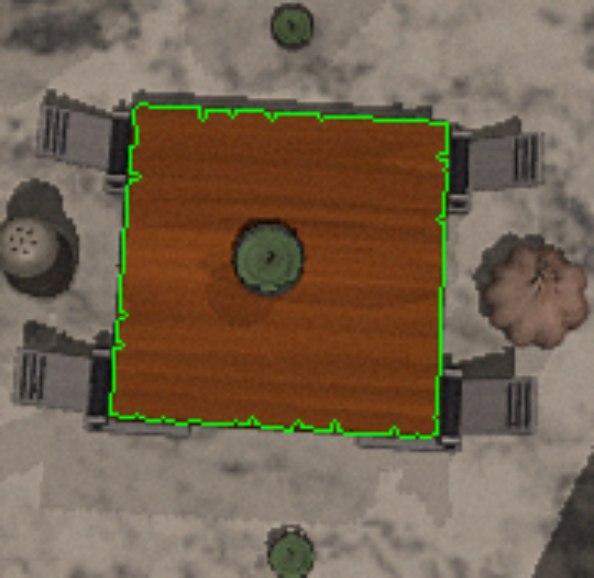

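View pics/side0c.png

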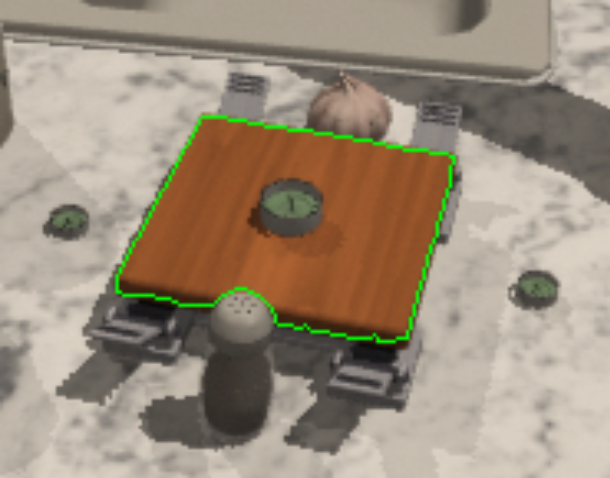

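```bash
python3 - <<'E'
from h import *
# faucet base and tab centres
print("faucet~",ray("side",(275,80),0.0))
u=np.array([.9938,-.1115]);v=np.array([.1115,.9938]);c=np.array([586.5,27.7])
for a in(-1,1):
  for b in(-1,1):
    for y,z in((62,46),(124,41)):
      P=c+a*68*u+b*y*v; print(a,b,y,P.round(1),proj("top",np.append(P,z)/1000).round(1),proj("side",np.append(P,z)/1000).round(1))
E
python3 -m handwheel '[{"x":40.5,"y":-43,"gripper":0},{"x":40.5,"y":-43,"gripper":0},{"x":40.5,"y":-43,"gripper":0},{"x":40.5,"y":-43,"gripper":0},{"x":40.5,"y":-43,"gripper":0}]' 40
```

```text
faucet~ [ 0.87855802 -0.76963992  0.        ]
-1 -1 62 [512.  -26.3] [353.3 230.7] [362.6 201.3]
-1 -1 124 [505.1 -87.9] [388.3 233.2] [367.3 186.9]
-1 1 62 [525.8  96.9] [282.4 226.5] [351.1 239.7]
-1 1 124 [532.7 158.5] [247.5 224.8] [344.1 264.5]
1 -1 62 [647.2 -41.5] [356.7 155.9] [301.1 191. ]
1 -1 124 [ 640.3 -103.1] [390.6 158.7] [308.9 177.5]
1 1 62 [661.   81.7] [288.1 151.9] [282.8 227. ]
1 1 124 [667.9 143.3] [254.2 150.7] [272.  250.2]invalid input
```

```bash
python3 -m handwheel '[{"x":40.5,"y":-43,"z":0,"wx":0,"wy":0,"wz":0,"gripper":0},{"x":40.5,"y":-43,"z":0,"wx":0,"wy":0,"wz":0,"gripper":0},{"x":40.5,"y":-43,"z":0,"wx":0,"wy":0,"wz":0,"gripper":0},{"x":40.5,"y":-43,"z":0,"wx":0,"wy":0,"wz":0,"gripper":0},{"x":40.5,"y":-43,"z":0,"wx":0,"wy":0,"wz":0,"gripper":0}]' 40
```

```text
time: 0.72
tool_pos: [0.4091, -0.3639, 0.2531]
ee_rot: [-180.0, -0.0, 26.5]
ft_force: [0.9, 0.5, -0.3]
finger_gap: 0.0004
```

```bash
python3 -m handwheel '[{"x":40.5,"y":-42.8,"z":10,"wx":0,"wy":0,"wz":0,"gripper":0},{"x":40.5,"y":-42.8,"z":20,"wx":0,"wy":0,"wz":0,"gripper":0},{"x":40.5,"y":-42.8,"z":20,"wx":0,"wy":0,"wz":0,"gripper":0},{"x":40.5,"y":-42.8,"z":20,"wx":0,"wy":0,"wz":0,"gripper":0},{"x":40.5,"y":-42.8,"z":10,"wx":0,"wy":0,"wz":0,"gripper":0}]' 40
python3 -m handwheel '[{"x":40.5,"y":-42.8,"z":0,"wx":0,"wy":0,"wz":0,"gripper":0},{"x":0,"y":0,"z":10,"wx":0,"wy":0,"wz":8.2,"gripper":0},{"x":0,"y":0,"z":20,"wx":0,"wy":0,"wz":8.2,"gripper":0},{"x":0,"y":0,"z":20,"wx":0,"wy":0,"wz":8.2,"gripper":0},{"x":0,"y":0,"z":10,"wx":0,"wy":0,"wz":8.3,"gripper":0}]' 40
```

```text
time: 1.35
tool_pos: [0.4942, -0.0822, 0.1722]
ee_rot: [-180.0, 0.1, 26.5]
ft_force: [-0.2, -0.5, -0.5]
finger_gap: -0.0
time: 1.98
tool_pos: [0.5109, -0.0275, 0.1121]
ee_rot: [180.0, 0.1, -6.6]
ft_force: [-0.3, 0.6, 0.0]
finger_gap: 0.0
```

```bash
python3 -m handwheel '[{"x":1,"y":-1,"z":12,"wx":0,"wy":0,"wz":0,"gripper":0},{"x":0,"y":0,"z":12,"wx":0,"wy":0,"wz":0,"gripper":0},{"x":0,"y":0,"z":8,"wx":0,"wy":0,"wz":0,"gripper":0},{"x":0,"y":0,"z":5,"wx":0,"wy":0,"wz":0,"gripper":0},{"x":0,"y":0,"z":2,"wx":0,"wy":0,"wz":0,"gripper":0}]' 40
python3 - <<'E'
from h import *
im=optics.get_image("side");cv2.imwrite("pics/side1.png",cv2.resize(im[150:290,230:420,::-1],None,fx=4,fy=4))
E
```

```text
time: 2.6
tool_pos: [0.5127, -0.0269, 0.0741]
ee_rot: [-180.0, 0.0, -6.4]
ft_force: [-0.2, -0.2, 0.6]
finger_gap: -0.0
```

View pics/side1.png

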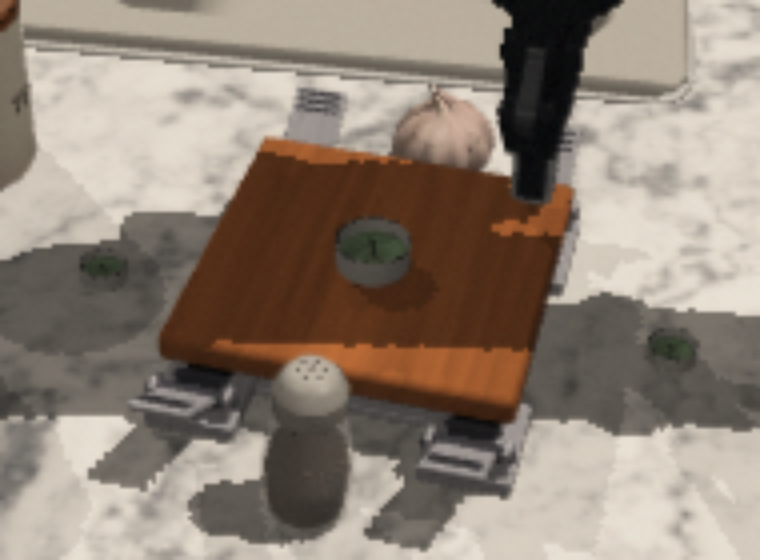

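The fingertip is just above the near right corner (crop (533,195)) and well clear of the garlic and the tabs. I'll press in small steps.

```bash
python3 -m handwheel '[{"x":0,"y":0,"z":2,"wx":0,"wy":0,"wz":0,"gripper":0},{"x":0,"y":0,"z":2,"wx":0,"wy":0,"wz":0,"gripper":0},{"x":0,"y":0,"z":1,"wx":0,"wy":0,"wz":0,"gripper":0},{"x":0,"y":0,"z":1,"wx":0,"wy":0,"wz":0,"gripper":0},{"x":0,"y":0,"z":0.5,"wx":0,"wy":0,"wz":0,"gripper":0}]' 40
```

```text
time: 3.28
tool_pos: [0.5128, -0.0268, 0.0681]
ee_rot: [-180.0, 0.0, -6.4]
ft_force: [-0.4, -0.2, 7.7]
finger_gap: -0.0003
```

```bash
python3 -m handwheel '[{"x":0,"y":0,"z":0.4,"wx":0,"wy":0,"wz":0,"gripper":0},{"x":0,"y":0,"z":0,"wx":0,"wy":0,"wz":0,"gripper":0},{"x":0,"y":0,"z":0,"wx":0,"wy":0,"wz":0,"gripper":0},{"x":0,"y":0,"z":0,"wx":0,"wy":0,"wz":0,"gripper":0},{"x":0,"y":0,"z":0,"wx":0,"wy":0,"wz":0,"gripper":0}]' 40
```

```text
time: 3.9
tool_pos: [0.5128, -0.0268, 0.0681]
ee_rot: [-180.0, -0.0, -6.4]
ft_force: [-1.0, 0.4, 7.3]
finger_gap: -0.0002
```

```bash
python3 -m handwheel '[{"x":0,"y":0,"z":0.4,"wx":0,"wy":0,"wz":0,"gripper":0},{"x":0,"y":0,"z":0.4,"wx":0,"wy":0,"wz":0,"gripper":0},{"x":0,"y":0,"z":0,"wx":0,"wy":0,"wz":0,"gripper":0},{"x":0,"y":0,"z":0,"wx":0,"wy":0,"wz":0,"gripper":0},{"x":0,"y":0,"z":0,"wx":0,"wy":0,"wz":0,"gripper":0}]' 40
```

```text
time: 4.53
tool_pos: [0.5128, -0.0267, 0.068]
ee_rot: [-180.0, -0.0, -6.4]
ft_force: [-1.3, 0.3, 14.0]
finger_gap: -0.0001
```

```bash
python3 -m handwheel '[{"x":0,"y":0,"z":-16,"wx":0,"wy":0,"wz":0,"gripper":0},{"x":0,"y":-42,"z":0,"wx":0,"wy":0,"wz":0,"gripper":0},{"x":0,"y":-42,"z":0,"wx":0,"wy":0,"wz":0,"gripper":0},{"x":0,"y":-40,"z":4,"wx":0,"wy":0,"wz":0,"gripper":0},{"x":0,"y":0,"z":6,"wx":0,"wy":0,"wz":0,"gripper":0}]' 40
python3 -m handwheel '[{"x":0,"y":0,"z":2,"wx":0,"wy":0,"wz":0,"gripper":0},{"x":0,"y":0,"z":2,"wx":0,"wy":0,"wz":0,"gripper":0},{"x":0,"y":0,"z":1,"wx":0,"wy":0,"wz":0,"gripper":0},{"x":0,"y":0,"z":1,"wx":0,"wy":0,"wz":0,"gripper":0},{"x":0,"y":0,"z":0,"wx":0,"wy":0,"wz":0,"gripper":0}]' 40
```

```text
time: 5.15
tool_pos: [0.5275, 0.1014, 0.0731]
ee_rot: [-179.8, -0.1, -6.0]
ft_force: [-0.5, 0.2, 0.6]
finger_gap: 0.0001
time: 5.78
tool_pos: [0.5264, 0.0947, 0.068]
ee_rot: [180.0, 0.0, -6.5]
ft_force: [-1.7, -2.0, 13.0]
finger_gap: -0.0001
```

```bash
python3 -m handwheel '[{"x":0,"y":-1,"z":-16,"wx":0,"wy":0,"wz":0,"gripper":0},{"x":45,"y":0,"z":0,"wx":0,"wy":0,"wz":0,"gripper":0},{"x":45,"y":0,"z":0,"wx":0,"wy":0,"wz":0,"gripper":0},{"x":45,"y":0,"z":4,"wx":0,"wy":0,"wz":0,"gripper":0},{"x":0,"y":0,"z":4,"wx":0,"wy":0,"wz":0,"gripper":0}]' 40
python3 -m handwheel '[{"x":0,"y":0,"z":2,"wx":0,"wy":0,"wz":0,"gripper":0},{"x":0,"y":0,"z":2,"wx":0,"wy":0,"wz":0,"gripper":0},{"x":0,"y":0,"z":2,"wx":0,"wy":0,"wz":0,"gripper":0},{"x":0,"y":0,"z":1,"wx":0,"wy":0,"wz":0,"gripper":0},{"x":0,"y":0,"z":0.5,"wx":0,"wy":0,"wz":0,"gripper":0}]' 40
```

```text
time: 6.4
tool_pos: [0.6656, 0.0809, 0.0758]
ee_rot: [-180.0, -0.4, -6.5]
ft_force: [-0.5, -0.2, -0.3]
finger_gap: -0.0001
time: 7.02
tool_pos: [0.66, 0.0828, 0.0673]
ee_rot: [-180.0, 0.1, -6.4]
ft_force: [-2.6, 0.4, 3.7]
finger_gap: -0.0005
```

```bash
python3 -m handwheel '[{"x":0,"y":0,"z":1,"wx":0,"wy":0,"wz":0,"gripper":0},{"x":0,"y":0,"z":1,"wx":0,"wy":0,"wz":0,"gripper":0},{"x":0,"y":0,"z":1,"wx":0,"wy":0,"wz":0,"gripper":0},{"x":0,"y":0,"z":0,"wx":0,"wy":0,"wz":0,"gripper":0},{"x":0,"y":0,"z":0,"wx":0,"wy":0,"wz":0,"gripper":0}]' 40
```

```text
time: 7.65
tool_pos: [0.6615, 0.0823, 0.0641]
ee_rot: [180.0, -0.1, -6.4]
ft_force: [-0.9, 0.6, 2.6]
finger_gap: 0.0001
```

It's sinking: the tip is 4 mm lower at about 3 N. I'll press on to the stop.

```bash
python3 -m handwheel '[{"x":0,"y":0,"z":1,"wx":0,"wy":0,"wz":0,"gripper":0},{"x":0,"y":0,"z":1,"wx":0,"wy":0,"wz":0,"gripper":0},{"x":0,"y":0,"z":0.5,"wx":0,"wy":0,"wz":0,"gripper":0},{"x":0,"y":0,"z":0,"wx":0,"wy":0,"wz":0,"gripper":0},{"x":0,"y":0,"z":0,"wx":0,"wy":0,"wz":0,"gripper":0}]' 40
```

```text
time: 8.28
tool_pos: [0.6617, 0.0822, 0.0635]
ee_rot: [-180.0, -0.1, -6.4]
ft_force: [-3.6, 1.2, 12.6]
finger_gap: -0.0002
```

```bash
python3 -m handwheel '[{"x":0,"y":0,"z":-8,"wx":0,"wy":0,"wz":0,"gripper":0},{"x":0,"y":0,"z":-16,"wx":0,"wy":0,"wz":0,"gripper":0},{"x":0,"y":-33,"z":0,"wx":0,"wy":0,"wz":0,"gripper":0},{"x":0,"y":-32,"z":0,"wx":0,"wy":0,"wz":0,"gripper":0},{"x":0,"y":0,"z":0,"wx":0,"wy":0,"wz":0,"gripper":0}]' 40
python3 - <<'E'
from h import *
for n,(x0,y0,x1,y1) in dict(side=(230,150,420,290),top=(220,110,420,260)).items():
    im=optics.get_image(n);cv2.imwrite(f"pics/{n}2.png",cv2.resize(im[y0:y1,x0:x1,::-1],None,fx=4,fy=4))
E
```

```text
time: 8.9
tool_pos: [0.6686, 0.1517, 0.0861]
ee_rot: [-179.8, -0.1, -6.1]
ft_force: [-0.9, -0.0, -0.7]
finger_gap: 0.0
```

View pics/side2.png

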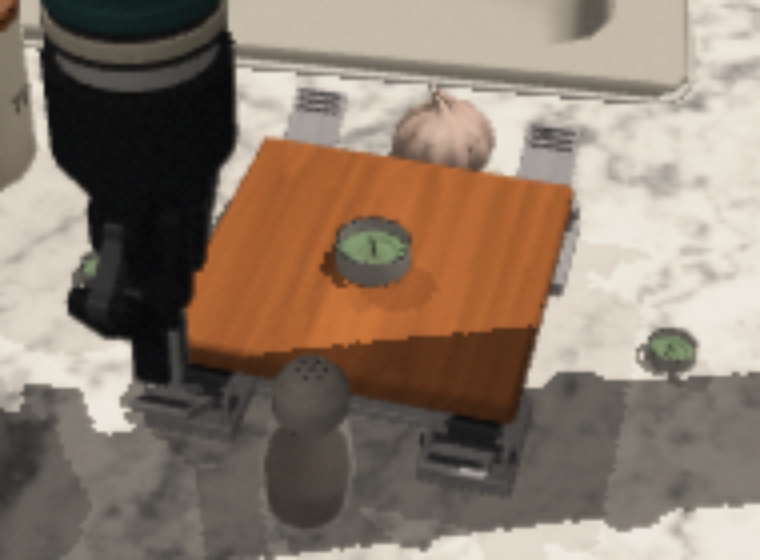

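View pics/top2.png

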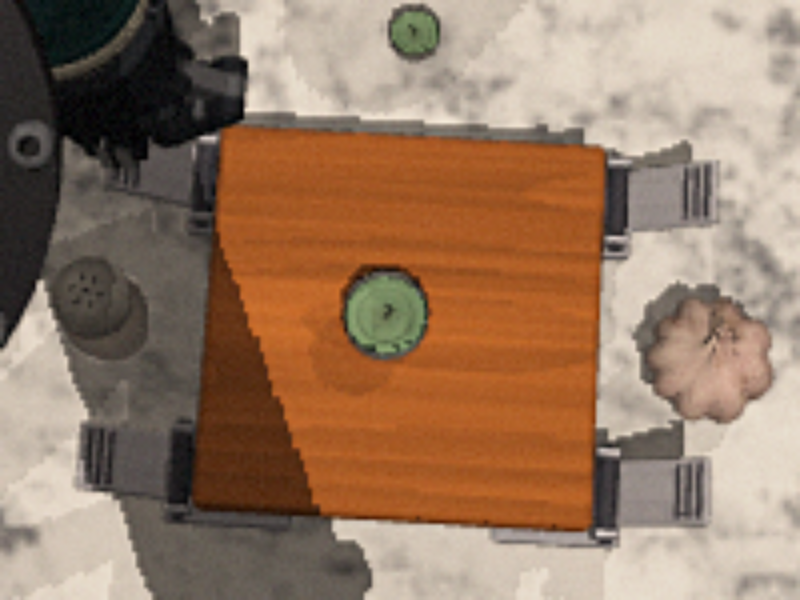

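The fingertip is over the far left tab (side crop (165,380)), with the tealight, shaker and garlic undisturbed and clear of the arm. Now I'll press the tab down.

```bash
python3 -m handwheel '[{"x":0,"y":0,"z":5,"wx":0,"wy":0,"wz":0,"gripper":0},{"x":0,"y":0,"z":5,"wx":0,"wy":0,"wz":0,"gripper":0},{"x":0,"y":0,"z":3,"wx":0,"wy":0,"wz":0,"gripper":0},{"x":0,"y":0,"z":2,"wx":0,"wy":0,"wz":0,"gripper":0},{"x":0,"y":0,"z":2,"wx":0,"wy":0,"wz":0,"gripper":0}]' 40
python3 -m handwheel '[{"x":0,"y":0,"z":2,"wx":0,"wy":0,"wz":0,"gripper":0},{"x":0,"y":0,"z":2,"wx":0,"wy":0,"wz":0,"gripper":0},{"x":0,"y":0,"z":2,"wx":0,"wy":0,"wz":0,"gripper":0},{"x":0,"y":0,"z":2,"wx":0,"wy":0,"wz":0,"gripper":0},{"x":0,"y":0,"z":2,"wx":0,"wy":0,"wz":0,"gripper":0}]' 40
```

```text
time: 9.62
tool_pos: [0.6681, 0.147, 0.0693]
ee_rot: [-180.0, 0.0, -6.4]
ft_force: [-2.6, -0.6, 8.3]
finger_gap: -0.0002
time: 10.25
tool_pos: [0.6694, 0.1492, 0.0605]
ee_rot: [-179.8, -0.1, -6.3]
ft_force: [-0.8, 2.5, 7.5]
finger_gap: 0.0
```

```bash
python3 -m handwheel '[{"x":0,"y":0,"z":2,"wx":0,"wy":0,"wz":0,"gripper":0},{"x":0,"y":0,"z":2,"wx":0,"wy":0,"wz":0,"gripper":0},{"x":0,"y":0,"z":2,"wx":0,"wy":0,"wz":0,"gripper":0},{"x":0,"y":0,"z":2,"wx":0,"wy":0,"wz":0,"gripper":0},{"x":0,"y":0,"z":2,"wx":0,"wy":0,"wz":0,"gripper":0}]' 40
python3 -m handwheel '[{"x":0,"y":0,"z":2,"wx":0,"wy":0,"wz":0,"gripper":0},{"x":0,"y":0,"z":1,"wx":0,"wy":0,"wz":0,"gripper":0},{"x":0,"y":0,"z":1,"wx":0,"wy":0,"wz":0,"gripper":0},{"x":0,"y":0,"z":0,"wx":0,"wy":0,"wz":0,"gripper":0},{"x":0,"y":0,"z":0,"wx":0,"wy":0,"wz":0,"gripper":0}]' 40
```

```text
time: 10.88
tool_pos: [0.6699, 0.1511, 0.0507]
ee_rot: [-179.7, -0.2, -6.3]
ft_force: [-0.8, 4.3, 8.6]
finger_gap: 0.0003
time: 11.5
tool_pos: [0.67, 0.1518, 0.0465]
ee_rot: [-179.6, -0.2, -6.3]
ft_force: [-0.6, 5.6, 7.6]
finger_gap: 0.0003
```

```bash
python3 -m handwheel '[{"x":0,"y":0,"z":1,"wx":0,"wy":0,"wz":0,"gripper":0},{"x":0,"y":0,"z":1,"wx":0,"wy":0,"wz":0,"gripper":0},{"x":0,"y":0,"z":0.5,"wx":0,"wy":0,"wz":0,"gripper":0},{"x":0,"y":0,"z":0,"wx":0,"wy":0,"wz":0,"gripper":0},{"x":0,"y":0,"z":0,"wx":0,"wy":0,"wz":0,"gripper":0}]' 40
```

```text
time: 12.12
tool_pos: [0.67, 0.152, 0.0446]
ee_rot: [-179.6, -0.2, -6.3]
ft_force: [-1.0, 5.1, 10.7]
finger_gap: 0.0005
```

```bash
python3 -m handwheel '[{"x":0,"y":0,"z":1,"wx":0,"wy":0,"wz":0,"gripper":0},{"x":0,"y":0,"z":1,"wx":0,"wy":0,"wz":0,"gripper":0},{"x":0,"y":0,"z":0,"wx":0,"wy":0,"wz":0,"gripper":0},{"x":0,"y":0,"z":0,"wx":0,"wy":0,"wz":0,"gripper":0},{"x":0,"y":0,"z":0,"wx":0,"wy":0,"wz":0,"gripper":0}]' 40
```

```text
time: 12.75
tool_pos: [0.6701, 0.152, 0.0445]
ee_rot: [-179.6, -0.2, -6.3]
ft_force: [-5.0, 4.6, 21.0]
finger_gap: 0.0002
```

The tab is on its stop: the tip is at 22.5 mm with 21 N. I'll retreat straight up.

```bash
python3 -m handwheel '[{"x":0,"y":0,"z":-3,"wx":0,"wy":0,"wz":0,"gripper":0},{"x":0,"y":0,"z":-20,"wx":0,"wy":0,"wz":0,"gripper":0},{"x":0,"y":0,"z":-40,"wx":0,"wy":0,"wz":0,"gripper":0},{"x":0,"y":0,"z":-40,"wx":0,"wy":0,"wz":0,"gripper":0},{"x":0,"y":0,"z":-40,"wx":0,"wy":0,"wz":0,"gripper":0}]' 40
python3 -m handwheel '[{"x":-40,"y":40,"z":-20,"wx":0,"wy":0,"wz":0,"gripper":0},{"x":-40,"y":40,"z":0,"wx":0,"wy":0,"wz":0,"gripper":0},{"x":-40,"y":40,"z":0,"wx":0,"wy":0,"wz":0,"gripper":0},{"x":-40,"y":40,"z":0,"wx":0,"wy":0,"wz":0,"gripper":0},{"x":0,"y":40,"z":0,"wx":0,"wy":0,"wz":0,"gripper":0}]' 40
python3 - <<'E'
from h import *
for n,(x0,y0,x1,y1) in dict(side=(230,150,420,290),top=(220,110,420,260)).items():
    im=optics.get_image(n);cv2.imwrite(f"pics/{n}3.png",cv2.resize(im[y0:y1,x0:x1,::-1],None,fx=4,fy=4))
E
```

```text
time: 13.38
tool_pos: [0.668, 0.1462, 0.185]
ee_rot: [180.0, -0.0, -6.4]
ft_force: [0.2, 0.1, -0.8]
finger_gap: 0.0004
time: 14.0
tool_pos: [0.482, -0.0351, 0.2033]
ee_rot: [-180.0, 0.2, -6.4]
ft_force: [0.2, -0.4, -0.0]
finger_gap: 0.0001
```

View pics/side3.png

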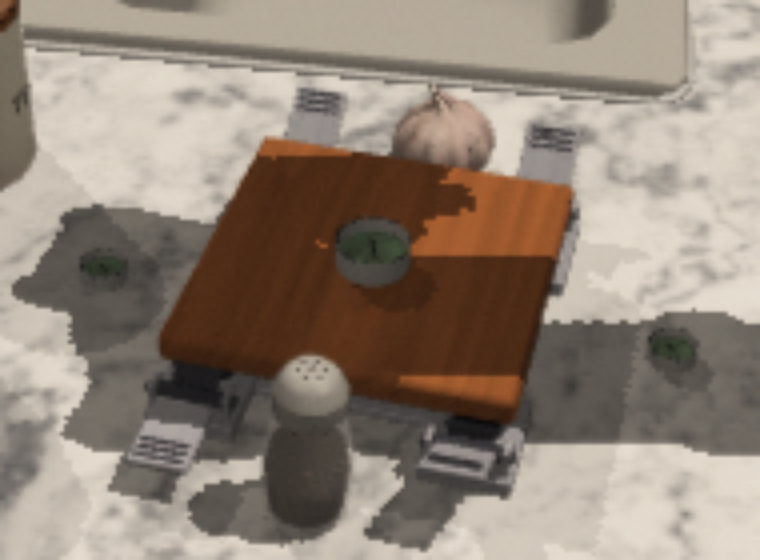

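View pics/top3.png

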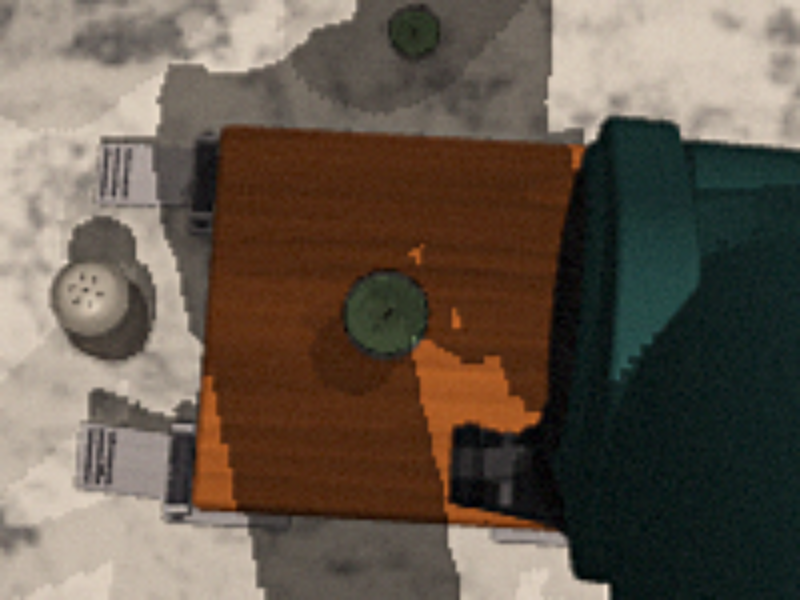

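The far left tab now lies flat (side crop (165,440)), and the other three still stand. Board, tealight, shaker and garlic are where they were, and the arm is clear.

```bash
python3 -m handwheel '[{"x":0,"y":0,"z":-10,"wx":0,"wy":0,"wz":0,"gripper":0},{"x":0,"y":0,"z":0,"wx":0,"wy":0,"wz":0,"gripper":0},{"x":0,"y":0,"z":0,"wx":0,"wy":0,"wz":0,"gripper":0},{"x":0,"y":0,"z":0,"wx":0,"wy":0,"wz":0,"gripper":0},{"x":0,"y":0,"z":0,"wx":0,"wy":0,"wz":0,"gripper":0}]' 40
python3 -c "
from station import sign_off
print(sign_off())"
```

```text
time: 14.72
tool_pos: [0.4868, -0.0336, 0.2129]
ee_rot: [180.0, 0.0, -6.3]
ft_force: [0.3, -0.1, -0.1]
finger_gap: -0.0001
the job is handed in; nothing more can be done
None
```

The job is handed in after 14.7 s of the 51 s allowed: the far left corner was the unsupported one, and its shim tab is now pressed flat.

- **Corner tests:** near right and near left held firm at 14 N and 13 N. Far left sank about 4.6 mm at around 3 N and then hit its stop at 12.6 N. I did not press the far right corner, since only one pad could be unsupported.
- **Tab:** I pressed the far left tab until it stopped, with the fingertip 22.5 mm up at 21 N.
- **Last checks:** judged by eye in the last pictures, the far left tab lies flat and the other three stand. The board looks level and unmoved, and the tealight, shaker and garlic are in place. In the last top view the raised arm hid the right side, so the garlic and right tabs were checked in the side view only. The arm ended clear of everything, with about 0 N at the wrist.
- **What went wrong:** one move command was refused as invalid input because its rows left out the zero values, and I sent it again with all of them. No check failed or disagreed.

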